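# Press the proud mosaic tiles home

### The job

Some blue tiles of the dry-fitted mosaic panel still stand proud. With the fingertips press three of them down lightly, one at a time, until each is level with the panel face: first the eight-pointed star, then the plus-shaped cross, then the long bar. Leave the round and the square tile standing as they are, and do not pick up or disturb anything else.

Things in the scene. Friction and masses are not known exactly. Their poses are not given: they have to be found in the camera images.
- panel: shallow wooden tray, 244 mm (its x) by 286 mm (its y), 30 mm high, fixed to the table; origin at the centre of its underside. It holds two rows of three 83 mm setting squares; row centres lie 62 mm either side of its centre along x, the squares 84 mm apart along y, any tile in any square. The whole face (setting squares, plain strip between the rows, rim) is level, 30 mm above the table.
- star_top (a point): centre of the upper face of the eight-pointed star tile (two 46 mm squares laid crosswise at 45 degrees, 65 mm point to point); all five tiles are the same blue glazed ceramic; z points up, x and y as the panel.
- star (a joint): how far the star tile is pressed into its seat, m: 0 is standing 8 mm above the panel face, 0.008 is fully home, level with the face, against a stop. It starts between 0 and 0.003. A stiff sliding fit: it moves down under about 3 N, does not spring back, and could be pulled up (negative).
- cross_top (a point): centre of the upper face of the plus-shaped cross tile (66 mm across both ways, arms 24 mm wide); all five tiles are the same blue glazed ceramic; z points up, x and y as the panel.
- cross (a joint): how far the cross tile is pressed into its seat, m: 0 is standing 8 mm above the panel face, 0.008 is fully home, level with the face, against a stop. It starts between 0 and 0.003. A stiff sliding fit: it moves down under about 3 N, does not spring back, and could be pulled up (negative).
- bar_top (a point): centre of the upper face of the long plain rectangular bar tile, 66 mm (its own y) by 32 mm (its own x); all five tiles are the same blue glazed ceramic; z points up, x and y as the panel.
- bar (a joint): how far the bar tile is pressed into its seat, m: 0 is standing 8 mm above the panel face, 0.008 is fully home, level with the face, against a stop. It starts between 0 and 0.003. A stiff sliding fit: it moves down under about 3 N, does not spring back, and could be pulled up (negative).
- disc_top (a point): centre of the upper face of the round disc tile, 44 mm diameter, to be left standing; all five tiles are the same blue glazed ceramic; z points up, x and y as the panel.
- disc (a joint): how far the disc tile is pressed into its seat, m: 0 is standing 8 mm above the panel face, 0.008 is fully home, level with the face, against a stop. It starts between 0 and 0.003. A stiff sliding fit: it moves down under about 3 N, does not spring back, and could be pulled up (negative).
- square_top (a point): centre of the upper face of the plain square tile, 40 mm side, to be left standing; all five tiles are the same blue glazed ceramic; z points up, x and y as the panel.
- square (a joint): how far the square tile is pressed into its seat, m: 0 is standing 8 mm above the panel face, 0.008 is fully home, level with the face, against a stop. It starts between 0 and 0.003. A stiff sliding fit: it moves down under about 3 N, does not spring back, and could be pulled up (negative).
- seat_star: the fixed 83 mm setting square that carries the star tile; origin at the centre of its underside, 10 mm above the table; its face is 20 mm above that and rests on firm rubber: pressed, the face with its tile gives about 1 mm per 5 N and comes back.
- seat_cross: the fixed 83 mm setting square that carries the cross tile; origin at the centre of its underside, 10 mm above the table; its face is 20 mm above that and rests on firm rubber: pressed, the face with its tile gives about 1 mm per 5 N and comes back.
- seat_bar: the fixed 83 mm setting square that carries the bar tile; origin at the centre of its underside, 10 mm above the table; its face is 20 mm above that and rests on firm rubber: pressed, the face with its tile gives about 1 mm per 5 N and comes back.
- jar: small amber glass jar, 38 mm diameter, 45 mm high, standing on the sixth setting square, which has no blue tile; origin at the centre of its underside. Bystander.
- offcut: loose terracotta off-cut 26 x 26 x 10 mm, on the plain strip between the two rows of the panel; origin at the centre of its underside. Bystander.
- spacer: loose grey plastic ring, 26 mm outside, 12 mm high, on the same strip; origin at the centre of its underside. Bystander.
- hammer: hammer lying on the table at the +y side of the panel, roughly along x; origin near its middle on the underside. Bystander.
- brush: brush lying on the table at the -y side of the panel, roughly along x; origin near its middle on the underside. Bystander.
- bottle: clear water bottle, 64 mm diameter, 190 mm high, standing on the table past the hammer; origin at the centre of its underside. Bystander.
- glass: drinking glass, 60 mm across, 85 mm high, standing on the table past the brush; origin at the centre of its underside. Bystander.

How it is judged:
By the outcome, as a careful person would: the job done as asked, in the order asked, and still so for the second after the job is handed in, with the robot touching nothing.
It also fails if it takes over 48 s, if anything falls off the work surface, if the arm or the gripper's body presses on something with over 40 N, if the wrist force passes 120 N, or if a joint passes its speed limit or range.

### The arm

A 6-joint arm with a two-finger parallel gripper is mounted at the origin on the work surface. World frame = base frame: x ahead of the robot, y to its left, z up, the work surface at z = 0. Lengths are in m, angles in rad, forces in N, time in s.
With the tool pointing down it reaches from about 0.275 to 0.775 m from the base axis. Payload 14.6 kg.
Tool frame: the origin (TCP) lies between the finger pads; the fingertips stand 22 mm ahead of it and the grasp point (between the pads) lies 3 mm ahead of it (bot.tip_extent is the distance from the TCP to the fingertips, in m); z points along the fingers, y is the line along which they close (so a half turn about z gives the same grasp; the last joint's range is limited). The gripper opens to 85 mm and grips with 20 to 120 N. Pads are 22 mm wide; open, the fingers measure 114 mm over their backs; the gripper's body (76 mm by 85 mm) begins 54 mm behind the grasp point. The pads swing forward as they close: fully open they stand 13 mm farther back than shut.
Start: joints at [0.959, 0.263, -0.048, 1.259, 0, 1.415], TCP at [0.232, 0.471, 0.253] pointing down, gripper open.
Joint ranges: [-2.65, 2.65], [-0.89, 1.7], [-1.18, 1.37], [-2.13, 2.11], [-1.35, 1.29], [-3.14, 3.14]. Speed limits (rad/s): [1.89, 1.89, 2.57, 2.79, 3.14, 3.14].

### API

Orientations are given as a 3x3 rotation matrix whose columns are the frame's x, y, z axes.
In Python, from cell import bot, eyes gives the robot as it stands. The module is installed in compiled form; this text tells all that it offers.
- The arm moves only by the tool send_rows, never from a script. Its argument "steps" is a list of rows, each a list of 3 entries, a list of its own where there are three numbers: the shift along the tool's x, y, z in mm, then the turn about the tool's z in rad, then the finger opening in mm, from 0 to 85.4. In form: [[[x, y, z], turn, claw], ...]. A call has 1 to 8 rows; each row shifts and turns the commanded pose from where the row before left it, along the tool's axes as they then stand; what a row does not reach is not made up. A row lasts 1/8 s, in which the tool goes at most 62.5 mm and 10.7 degrees, less where a joint would pass 70% of its speed; a pose out of reach is approached as far as the arm can. A call is refused whole if a number of a shift passes 62.5 or a number of a turn 0.188, either way. A call with a gripper value outside its range is refused whole. The fingers move at their own pace and stop on an object; "force" is the grip in N (left out, the last holds). Time passes only in rows, so rows that do not move let the fingers close. It gives the time, the measured TCP pose, the force, the opening and the grip force at its end, in the units of the state.
- bot.get_obs(): the state, without advancing time (a new reading comes with each control period).
- eyes.grab_frame(name): name is "side" or "top"; returns the picture (400x640x3 uint8, blue, green, red); there is no depth.
- eyes.camera_info(name): a dict with "vfov" (degrees; the focal length in pixels is half the picture's height over the tangent of half this angle, whatever the lens; pixels are square), "cx", "cy" (the principal point, pixels), "extrinsics" (4x4, takes a point from world to camera coordinates). Camera axes: x right, y up, looking along -z (the intrinsics and any distortion apply to the point x, -y, -z); pixel columns grow to the right and rows downward; lengths in m; the calibration is good to about 2 mm. A picture is of the moment at which its call begins. camera_info takes no time and is no camera call.
- bot.job_done(): hands the job in; it is judged then, once.
The state is a dict: "clock": time; "q": joint angles; "joint_velocities": joint speeds; "joint_torque": joint torques, N m; "tool_pos": TCP position; "orientation": TCP orientation; "ft_force": force on the tool from outside, world axes, zero at the start; "moment": the same for the moment, N m; "gripper_width": finger opening in m; "gripper_force": force on a finger pad.
Only numpy, scipy, OpenCV 4.12 (cv2) and the standard library are available. Lean on these libraries where they do the work, as an engineer would, in place of code of your own. Each camera call takes 0.05 s, during which the arm holds its last target. There are 200 camera calls.

## Working session

There is one attempt and no reset: what is moved stays moved. The work goes in short steps, Python scripts to look and compute and a tool call to move; the robot and the scene stay as the last step left them, time stands still between calls to the robot, and variables do not carry over. Pictures are saved under pics/ and viewed, at most 10 in all, crops included, and the job is handed in when it is done.

Besides the shell and the picture viewer there is one more tool, called after "Call:" by a JSON object that holds its "op" and its "data", one argument or row to a line. send_rows: Moves the arm, as the interface text tells. Its arguments: {"type":"object","properties":{"steps":{"type":"array"},"force":{"type":"number"}},"required":["steps"]}

```bash
mkdir -p pics; python3 - <<'E'
from cell import bot,eyes
import cv2,numpy as np
for n in("top","side"):
    im=eyes.grab_frame(n);cv2.imwrite(f"pics/{n}0.png",im);i=eyes.camera_info(n);print(n,i)
o=bot.get_obs();print(o,bot.tip_extent)
E
```

```text
top {'vfov': 53.374127234107064, 'cx': 313.03838770507906, 'cy': 203.9447198553852, 'extrinsics': array([[-0.01765825, -0.99950194,  0.02615446,  0.05440237],
       [ 0.99665995, -0.01551   ,  0.0801772 , -0.5645886 ],
       [-0.07973161,  0.02748289,  0.99643743, -0.88514611],
       [ 0.        ,  0.        ,  0.        ,  1.        ]])}
side {'vfov': 55.043835281612935, 'cx': 325.5102295541138, 'cy': 199.7078499561924, 'extrinsics': array([[ 0.9918222 , -0.1274686 ,  0.00636231, -0.56638703],
       [ 0.08120225,  0.66871673,  0.73906978, -0.15062507],
       [-0.09846277, -0.73250918,  0.67359883, -0.84060617],
       [ 0.        ,  0.        ,  0.        ,  1.        ]])}
{'clock': 0.1, 'q': array([ 9.58702911e-01,  2.63461952e-01, -4.88463191e-02,  1.25943016e+00,
        6.07422125e-06,  1.41549933e+00]), 'joint_velocities': array([ 0.0011776 ,  0.00136909,  0.00171704,  0.00149082, -0.00029633,
        0.00151156]), 'joint_torque': array([ 2.98341205e-03, -6.38578176e+01,  3.85062325e+01,  1.01091043e-02,
       -1.18884336e-04, -4.66102591e-06]), 'tool_pos': array([0.23143405, 0.47098249, 0.25288996]), 'orientation': array([[-8.97470079e-01,  4.41075004e-01, -5.46287113e-04],
       [ 4.41075316e-01,  8.97469763e-01, -7.67571487e-04],
       [ 1.51719569e-04, -9.29826204e-04, -9.99999556e-01]]), 'ft_force': array([ 0.34674802, -0.12413237,  0.00537127]), 'moment': array([-0.01516701,  0.02774889, -0.01147442]), 'gripper_force': 0.0, 'gripper_width': 0.08520922668752531} 0.022
```

View pics/top0.png

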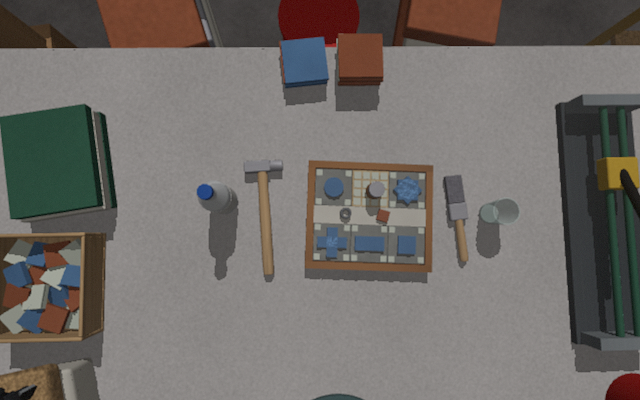

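View pics/side0.png

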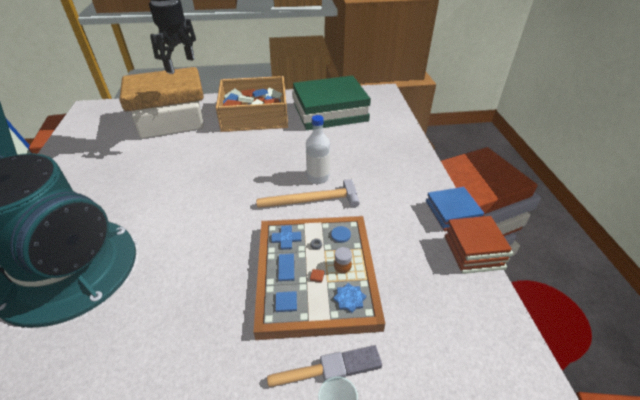

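The top view shows star (407,190), disc (334,188), cross (332,242), bar (370,244), square (406,246), jar (376,189), spacer (346,214) and offcut (383,216). The side view agrees, with star (349,297), cross (286,237) and bar (286,267).

```bash
cat > h.py <<'E'
import cv2,numpy as np
from cell import bot,eyes
def K(n):
    i=eyes.camera_info(n);f=200/np.tan(np.radians(i["vfov"]/2));return f,i["cx"],i["cy"],i["extrinsics"]
def ray(n,u,v):
    f,cx,cy,E=K(n);d=np.array([(u-cx)/f,-(v-cy)/f,-1.]);R=E[:3,:3];return -R.T@E[:3,3],R.T@d
def onz(n,u,v,z):
    o,d=ray(n,u,v);return o+d*(z-o[2])/d[2]
def tri(a,b):
    A=np.zeros((3,3));B=np.zeros(3)
    for o,d in(a,b):
        d=d/np.linalg.norm(d);P=np.eye(3)-np.outer(d,d);A+=P;B+=P@o
    x=np.linalg.solve(A,B);return x,[np.linalg.norm(np.cross(x-o,d/np.linalg.norm(d))) for o,d in(a,b)]
def blobs(im,box,lo=(100,110,60),hi=(125,255,255),amin=80):
    u0,v0,u1,v1=box;m=cv2.inRange(cv2.cvtColor(im,cv2.COLOR_BGR2HSV),lo,hi);k=np.zeros_like(m);k[v0:v1,u0:u1]=m[v0:v1,u0:u1]
    n,l,s,c=cv2.connectedComponentsWithStats(k)
    return [(c[j],s[j]) for j in range(1,n) if s[j,4]>=amin],k
E
python3 - <<'E'
from h import *
t=cv2.imread("pics/top0.png");s=cv2.imread("pics/side0.png")
bt,_=blobs(t,(312,165,430,268));bs,_=blobs(s,(262,220,380,325))
print("side",[(c.round(1),st) for c,st in bs])
for c,st in bt:
    p=onz("top",*c,.037);f,cx,cy,E=K("side");q=E@np.r_[p,1];u=cx-f*q[0]/q[2];v=cy+f*q[1]/q[2]
    print("top",c.round(1),st,"p",p.round(4),"pred side",u.round(1),v.round(1))
    if bs:
        m=min(bs,key=lambda b:np.hypot(*(b[0]-[u,v])))
        print("   tri",*[np.round(x,4) for x in tri(ray("top",*c),ray("side",*m[0]))])
# panel corners: wood rim mask, top
hsv=cv2.cvtColor(t,cv2.COLOR_BGR2HSV);m=cv2.inRange(hsv,(3,90,50),(18,255,255));k=np.zeros_like(m);k[150:285,295:445]=m[150:285,295:445]
cs,_=cv2.findContours(k,cv2.RETR_EXTERNAL,cv2.CHAIN_APPROX_NONE);c=max(cs,key=cv2.contourArea)
h=cv2.approxPolyDP(cv2.convexHull(c),6,True)[:,0];print(h,cv2.minAreaRect(c))
P=np.array([onz("top",*q,.03) for q in h]);print(P.round(4),P.mean(0),np.linalg.norm(P-np.roll(P,1,0),axis=1))
cv2.imwrite("pics/tc.png",cv2.resize(t[150:285,295:445],(750,600),interpolation=cv2.INTER_CUBIC)[:600,:800])
E
```

```text
side [(array([285.9, 236.8]), array([272, 226,  29,  22, 369], dtype=int32)), (array([340.7, 233.7]), array([332, 227,  18,  15, 212], dtype=int32)), (array([286. , 266.9]), array([279, 254,  15,  26, 375], dtype=int32)), (array([349.3, 297.2]), array([334, 284,  31,  28, 553], dtype=int32)), (array([285.7, 301.1]), array([276, 292,  21,  19, 365], dtype=int32))]
[[309 161]
 [432 166]
 [431 271]
 [305 267]] ((369.4639587402344, 216.0821533203125), (126.66299438476562, 107.54027557373047), 1.9091525077819824)
[[ 0.6631  0.0527  0.03  ]
 [ 0.6479 -0.2294  0.03  ]
 [ 0.4095 -0.2172  0.03  ]
 [ 0.424   0.0657  0.03  ]] [ 0.53612503 -0.08205222  0.03      ] [0.23941968 0.28252475 0.23865739 0.28319259]
```

View pics/tc.png

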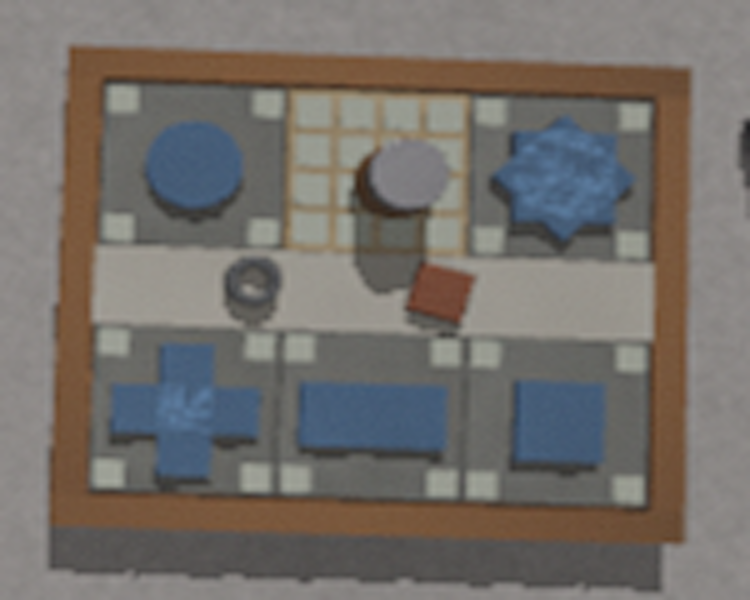

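The crop shows all tiles clearly and the panel turned about -3°. Measured rim 239x283 against 244x286, so the calibration is right; the top mask just needs a lower saturation.

```bash
python3 - <<'E'
from h import *
t=cv2.imread("pics/top0.png");s=cv2.imread("pics/side0.png")
print(cv2.cvtColor(t,cv2.COLOR_BGR2HSV)[[190,188,244,244],[334,407,332,370]])
bt,_=blobs(t,(312,165,430,268),(95,70,70));bs,_=blobs(s,(262,220,380,325))
f,cx,cy,E=K("side")
C=[]
for c,st in bt:
    p=onz("top",*c,.036);q=E@np.r_[p,1];u=cx-f*q[0]/q[2];v=cy+f*q[1]/q[2]
    m=min(bs,key=lambda b:np.hypot(*(b[0]-[u,v])));C.append(p[:2])
    print("top",c.round(1),st,"p",p.round(4),"pred",u.round(1),v.round(1),"seen",m[0].round(1),"sidez",onz("side",*m[0],.036).round(4),"tri",*[np.round(x,4) for x in tri(ray("top",*c),ray("side",*m[0]))])
cn=np.mean([[.6631,.0527],[.6479,-.2294],[.4095,-.2172],[.424,.0657]],0)
a=np.arctan2(-.015,.2825)
for a in (-.0514,):
    R=np.array([[np.cos(a),-np.sin(a)],[np.sin(a),np.cos(a)]])
    for i in(62,-62):
        for j in(84,0,-84): print(i,j,(cn+R@[i/1e3,j/1e3]).round(4))
    for p in C: print("panel xy",((R.T@(p-cn))*1e3).round(1))
E
```

```text
[[107 104 120]
 [107 104 137]
 [106 109 140]
 [107 108 118]]
top [407.3 189.7] [394 176  28  28 483] p [ 0.5934 -0.1687  0.036 ] pred 347.9 296.1 seen [349.3 297.2] sidez [ 0.5957 -0.1716  0.036 ] tri [ 0.5949 -0.1696  0.0329] [0.0012 0.0012]
top [333.3 186.8] [324 178  19  19 293] p [ 0.6023 -0.001   0.036 ] pred 339.3 233.0 seen [340.7 233.7] sidez [ 0.6051 -0.0037  0.036 ] tri [ 0.6041 -0.0013  0.0332] [0.0014 0.0014]
top [331.8 241.9] [317 227  30  30 506] p [0.4788 0.0051 0.036 ] pred 284.8 235.9 seen [285.9 236.8] sidez [0.481  0.0021 0.036 ] tri [0.4799 0.0049 0.033 ] [0.0011 0.0011]
top [368.9 243.3] [355 236  29  15 414] p [ 0.4742 -0.0778  0.036 ] pred 284.6 265.2 seen [286.  266.9] sidez [ 0.4769 -0.0827  0.036 ] tri [ 0.4755 -0.0787  0.0309] [0.0013 0.0013]
top [406.4 244.5] [398 236  18  18 319] p [ 0.47   -0.1621  0.036 ] pred 284.6 299.9 seen [285.7 301.1] sidez [ 0.4719 -0.165   0.036 ] tri [ 0.4709 -0.1629  0.0328] [0.001 0.001]
62 84 [ 0.6024 -0.0013]
62 0 [ 0.598  -0.0852]
62 -84 [ 0.5937 -0.1691]
-62 84 [0.4785 0.005 ]
-62 0 [ 0.4742 -0.0789]
-62 -84 [ 0.4699 -0.1628]
panel xy [ 61.6 -83.6]
panel xy [62.  84.3]
panel xy [-61.7  84.1]
panel xy [-62.   1.]
panel xy [-61.9 -83.3]
```

Star (0.595,-0.170), cross (0.480,0.004) and bar (0.475,-0.080) match the seat grid to about 1 mm, panel yaw -2.95°. Now rise, close the fingers and turn to the panel axes.

Call:
{"op": "send_rows", "data": {
  "steps": [
    [[0,0,-15],-0.135,0],
    [[0,0,-15],-0.135,0],
    [[0,0,0],-0.135,0],
    [[0,0,0],0,0]
  ],
  "force": 20
}}

```text
clock: 0.6
tool_pos: [0.2315, 0.4711, 0.2831]
orientation: [[-0.999, 0.053, -0.0], [0.053, 0.999, -0.0], [0.0, -0.0, -1.0]]
ft_force: [0.3, 0.4, -0.4]
gripper_width: 0.0119
gripper_force: 0.0
```

```bash
cat > go.py <<'E'
import sys
from h import *
T={"star":(.5945,-.1697),"cross":(.4795,.0042),"bar":(.4752,-.0798)}
o=bot.get_obs();p=o["tool_pos"];R=o["orientation"]
print(o["clock"],p.round(4),"yaw y",np.degrees(np.arctan2(R[1,1],R[0,1])).round(2),o["ft_force"].round(2),o["gripper_width"],"q",o["q"].round(2))
for k,v in T.items(): print(k,(R.T@(np.r_[v,.030+bot.tip_extent]-p)*1e3).round(1))
E
python3 go.py
```

```text
0.6 [0.2315 0.4711 0.2831] yaw y 86.98 [ 0.34  0.4  -0.45] 0.01193862173747007 q [0.96 0.26 0.02 1.34 0.   1.01]
star [-396.2 -620.8  231.2]
cross [-272.2 -453.2  231.2]
bar [-272.4 -537.3  231.2]
```

Call:
{"op": "send_rows", "data": {
  "steps": [
    [[-30,-48,0],0,0],
    [[-30,-48,0],0,0],
    [[-30,-48,0],0,0],
    [[-30,-48,0],0,0],
    [[-30,-48,0],0,0],
    [[-30,-48,0],0,0],
    [[-30,-48,0],0,0],
    [[-30,-48,0],0,0]
  ]
}}

```text
clock: 1.6
tool_pos: [0.4518, 0.0734, 0.2831]
orientation: [[-0.998, 0.056, -0.0], [0.056, 0.998, 0.0], [0.0, 0.0, -1.0]]
ft_force: [0.8, 0.0, 0.9]
gripper_width: -0.0001
gripper_force: 0.0
```

Call:
{"op": "send_rows", "data": {
  "steps": [
    [[-31,-47,0],0,0],
    [[-31,-47,0],0,0],
    [[-31,-47,0],0,0],
    [[-31,-47,0],0,0],
    [[-32,-49,0],0,0],
    [[0,0,40],0,0],
    [[0,0,40],0,0],
    [[0,0,0],0,0]
  ]
}}

```text
clock: 2.6
tool_pos: [0.5934, -0.169, 0.2008]
orientation: [[-0.998, 0.055, -0.005], [0.055, 0.999, 0.002], [0.005, 0.002, -1.0]]
ft_force: [-0.4, -0.3, 1.0]
gripper_width: 0.0
gripper_force: 0.0
```

```bash
python3 go.py
```

```text
2.6 [ 0.5934 -0.169   0.2008] yaw y 86.87 [-0.44 -0.25  1.05] 4.968841838328634e-05 q [-0.41  0.44  0.09  1.22 -0.   -0.35]
star [ -1.9  -0.9 148.8]
cross [122.5 166.4 149.7]
bar [122.2  82.3 149.6]
```

Call:
{"op": "send_rows", "data": {
  "steps": [
    [[-1,-1,50],0,0],
    [[0,0,50],0,0],
    [[0,0,30],0,0],
    [[0,0,0],0,0],
    [[0,0,0],0,0],
    [[0,0,0],0,0]
  ]
}}

```text
clock: 3.35
tool_pos: [0.5968, -0.1709, 0.0752]
orientation: [[-0.999, 0.052, 0.002], [0.052, 0.999, -0.001], [-0.003, -0.001, -1.0]]
ft_force: [-1.1, -0.1, 0.0]
gripper_width: -0.0
gripper_force: 0.0
```

```bash
python3 - <<'E'
from h import *
cv2.imwrite("pics/s1.png",cv2.resize(eyes.grab_frame("side")[190:350,230:430],(800,600)))
E
python3 go.py
```

```text
3.4 [ 0.5966 -0.1709  0.0749] yaw y 87.02 [-0.49  0.55 -0.4 ] 2.2772218992719586e-05 q [-0.41  0.52 -0.13  0.91 -0.   -0.36]
star [ 2.2  1.1 22.9]
cross [126.1 168.7  22.5]
bar [126.   84.6  22.5]
```

View pics/s1.png

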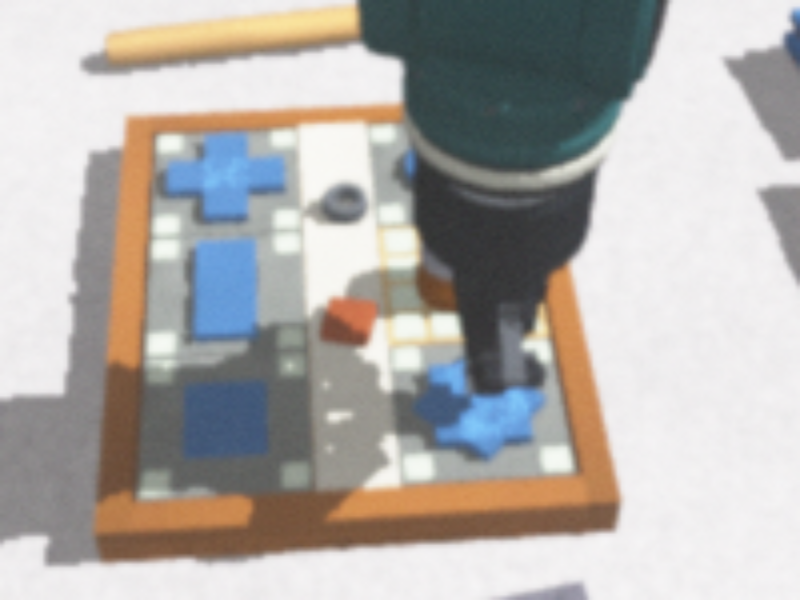

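The picture shows the closed fingertips over the star (crop 495,385 vs star 485,410, tips still about 15 mm above it). Easing down.

Call:
{"op": "send_rows", "data": {
  "steps": [
    [[2,1,5],0,0],
    [[0,0,5],0,0],
    [[0,0,2],0,0],
    [[0,0,1],0,0],
    [[0,0,1],0,0],
    [[0,0,1],0,0],
    [[0,0,0],0,0]
  ]
}}

```text
clock: 4.28
tool_pos: [0.594, -0.1695, 0.0584]
orientation: [[-0.999, 0.052, 0.0], [0.052, 0.999, -0.0], [-0.0, -0.0, -1.0]]
ft_force: [0.5, -0.3, 1.7]
gripper_width: 0.0001
gripper_force: 0.6
```

Call:
{"op": "send_rows", "data": {
  "steps": [
    [[0,0,1],0,0],
    [[0,0,1],0,0],
    [[0,0,1],0,0],
    [[0,0,0],0,0]
  ]
}}

```text
clock: 4.78
tool_pos: [0.5939, -0.1695, 0.0552]
orientation: [[-0.999, 0.052, 0.0], [0.052, 0.999, -0.0], [-0.0, -0.0, -1.0]]
ft_force: [0.7, 0.1, 2.3]
gripper_width: 0.0003
gripper_force: 1.1
```

```bash
python3 go.py
```

```text
4.775 [ 0.5939 -0.1695  0.0552] yaw y 87.03 [0.69 0.11 2.3 ] 0.0002955842190887657 q [-0.41  0.54 -0.17  0.87  0.   -0.36]
star [-0.6 -0.2  3.2]
cross [123.3 167.5   3.2]
bar [123.2  83.4   3.2]
```

Call:
{"op": "send_rows", "data": {
  "steps": [
    [[0,0,1],0,0],
    [[0,0,1],0,0],
    [[0,0,0.5],0,0],
    [[0,0,0],0,0]
  ]
}}

```text
clock: 5.28
tool_pos: [0.5939, -0.1695, 0.0528]
orientation: [[-0.999, 0.052, 0.0], [0.052, 0.999, -0.0], [-0.0, -0.0, -1.0]]
ft_force: [-0.2, 0.1, 2.5]
gripper_width: -0.0003
gripper_force: 1.1
```

Call:
{"op": "send_rows", "data": {
  "steps": [
    [[0,0,0.5],0,0],
    [[0,0,0.4],0,0],
    [[0,0,0],0,0]
  ]
}}

```text
clock: 5.65
tool_pos: [0.5939, -0.1695, 0.0519]
orientation: [[-0.999, 0.052, 0.0], [0.052, 0.999, -0.0], [-0.0, -0.0, -1.0]]
ft_force: [1.0, 0.2, 2.4]
gripper_width: 0.0
gripper_force: 1.2
```

Call:
{"op": "send_rows", "data": {
  "steps": [
    [[0,0,0.3],0,0],
    [[0,0,0],0,0],
    [[0,0,0],0,0]
  ]
}}

```text
clock: 6.02
tool_pos: [0.5939, -0.1694, 0.0516]
orientation: [[-0.999, 0.052, 0.0], [0.052, 0.999, -0.0], [-0.0, -0.0, -1.0]]
ft_force: [0.7, -0.8, 3.2]
gripper_width: -0.0003
gripper_force: 1.2
```

Call:
{"op": "send_rows", "data": {
  "steps": [
    [[0,0,0.4],0,0],
    [[0,0,0],0,0],
    [[0,0,0],0,0]
  ]
}}

```text
clock: 6.4
tool_pos: [0.5939, -0.1695, 0.0512]
orientation: [[-0.999, 0.052, 0.0], [0.052, 0.999, -0.0], [-0.0, -0.0, -1.0]]
ft_force: [0.2, 0.7, 3.3]
gripper_width: -0.0001
gripper_force: 1.6
```

Call:
{"op": "send_rows", "data": {
  "steps": [
    [[0,0,0.4],0,0],
    [[0,0,0],0,0],
    [[0,0,0],0,0]
  ]
}}

```text
clock: 6.78
tool_pos: [0.5939, -0.1695, 0.0508]
orientation: [[-0.999, 0.052, 0.0], [0.052, 0.999, -0.0], [-0.0, -0.0, -1.0]]
ft_force: [0.8, -0.2, 4.8]
gripper_width: 0.0001
gripper_force: 2.5
```

Call:
{"op": "send_rows", "data": {
  "steps": [
    [[0,0,0.4],0,0],
    [[0,0,0],0,0],
    [[0,0,0],0,0]
  ]
}}

```text
clock: 7.15
tool_pos: [0.5939, -0.1695, 0.0505]
orientation: [[-0.999, 0.052, 0.0], [0.052, 0.999, -0.0], [-0.0, -0.0, -1.0]]
ft_force: [-0.4, 0.5, 6.4]
gripper_width: 0.0001
gripper_force: 3.3
```

Force rose at about 5 N/mm past TCP z 0.0513, so the star is home. On to the cross.

Call:
{"op": "send_rows", "data": {
  "steps": [
    [[0,0,-20],0,0],
    [[0,0,-40],0,0],
    [[0,0,-20],0,0],
    [[31,42,0],0,0],
    [[31,42,0],0,0],
    [[31,42,0],0,0],
    [[30,41,0],0,0],
    [[0,0,0],0,0]
  ]
}}

```text
clock: 8.15
tool_pos: [0.4772, 0.006, 0.1302]
orientation: [[-0.999, 0.049, -0.002], [0.049, 0.999, 0.001], [0.002, 0.001, -1.0]]
ft_force: [0.3, -0.8, 0.6]
gripper_width: -0.0001
gripper_force: 0.0
```

Call:
{"op": "send_rows", "data": {
  "steps": [
    [[0,0,30],0,0],
    [[0,0,30],0,0],
    [[0,0,0],0,0],
    [[0,0,0],0,0],
    [[0,0,0],0,0]
  ]
}}

```text
clock: 8.78
tool_pos: [0.4804, 0.0035, 0.0713]
orientation: [[-0.999, 0.052, 0.001], [0.052, 0.999, -0.0], [-0.001, -0.0, -1.0]]
ft_force: [-0.2, -0.5, 0.2]
gripper_width: 0.0001
gripper_force: 0.0
```

```bash
python3 - <<'E'
from h import *
cv2.imwrite("pics/s2.png",cv2.resize(eyes.grab_frame("side")[190:350,230:430],(800,600)))
E
python3 go.py
```

```text
8.825 [0.4803 0.0035 0.0713] yaw y 87.03 [-0.4  -0.74  0.21] -6.024093114535877e-05 q [-0.16  0.32 -0.5   0.74 -0.   -0.11]
star [-123.  -167.1   19.4]
cross [ 0.8  0.6 19.2]
bar [  0.8 -83.5  19.3]
```

View pics/s2.png

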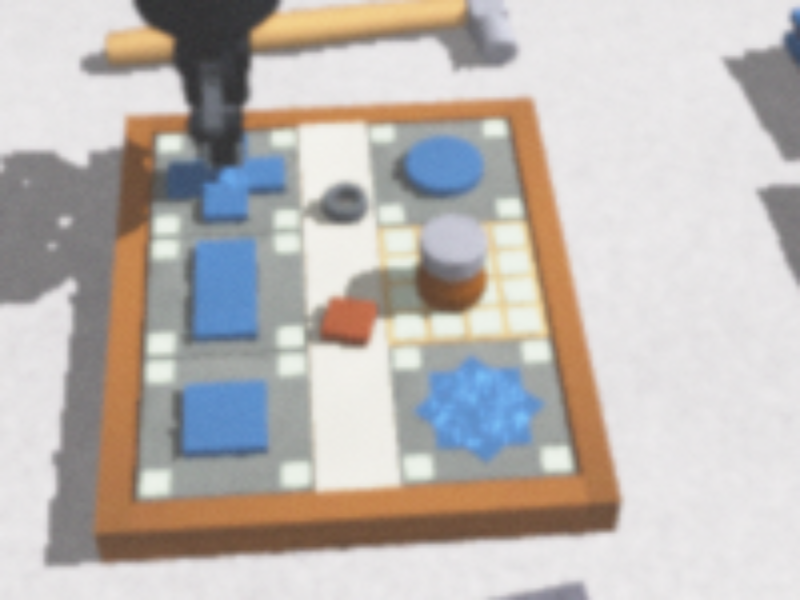

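The star (crop 480,408) now lies flush with no shadowed sides, the bystanders are unmoved, and the fingertips are above the cross centre (225,165).

Call:
{"op": "send_rows", "data": {
  "steps": [
    [[1,0,5],0,0],
    [[0,0,4],0,0],
    [[0,0,1],0,0],
    [[0,0,1],0,0],
    [[0,0,1],0,0],
    [[0,0,1],0,0],
    [[0,0,0],0,0]
  ]
}}

```text
clock: 9.7
tool_pos: [0.4788, 0.0037, 0.0574]
orientation: [[-0.999, 0.052, 0.0], [0.052, 0.999, -0.0], [-0.0, -0.0, -1.0]]
ft_force: [-0.6, 0.1, 2.3]
gripper_width: -0.0005
gripper_force: 1.0
```

Call:
{"op": "send_rows", "data": {
  "steps": [
    [[0,0,1],0,0],
    [[0,0,1],0,0],
    [[0,0,1],0,0],
    [[0,0,1],0,0],
    [[0,0,1],0,0],
    [[0,0,0],0,0]
  ]
}}

```text
clock: 10.45
tool_pos: [0.4788, 0.0037, 0.0523]
orientation: [[-0.999, 0.052, 0.0], [0.052, 0.999, -0.0], [-0.0, -0.0, -1.0]]
ft_force: [0.3, -0.3, 2.8]
gripper_width: -0.0002
gripper_force: 1.0
```

Call:
{"op": "send_rows", "data": {
  "steps": [
    [[0,0,0.5],0,0],
    [[0,0,0.5],0,0],
    [[0,0,0.5],0,0],
    [[0,0,0],0,0],
    [[0,0,0],0,0]
  ]
}}

```text
clock: 11.08
tool_pos: [0.4788, 0.0037, 0.0509]
orientation: [[-0.999, 0.052, 0.0], [0.052, 0.999, -0.0], [-0.0, -0.0, -1.0]]
ft_force: [0.5, -0.4, 3.8]
gripper_width: 0.0
gripper_force: 2.2
```

Call:
{"op": "send_rows", "data": {
  "steps": [
    [[0,0,0.5],0,0],
    [[0,0,0],0,0],
    [[0,0,0],0,0]
  ]
}}

```text
clock: 11.45
tool_pos: [0.4787, 0.0037, 0.0505]
orientation: [[-0.999, 0.052, 0.0], [0.052, 0.999, -0.0], [-0.0, -0.0, -1.0]]
ft_force: [-1.6, 0.1, 6.9]
gripper_width: 0.0002
gripper_force: 3.3
```

Call:
{"op": "send_rows", "data": {
  "steps": [
    [[0,0,0],0,0],
    [[0,0,-20],0,0],
    [[0,0,-20],0,0],
    [[0,-42,0],0,0],
    [[0,-42,0],0,0],
    [[0,0,0],0,0],
    [[0,0,20],0,0],
    [[0,0,0],0,0]
  ]
}}

```text
clock: 12.45
tool_pos: [0.4734, -0.0793, 0.0694]
orientation: [[-0.999, 0.051, -0.003], [0.051, 0.999, 0.001], [0.003, 0.001, -1.0]]
ft_force: [0.3, -0.3, 0.5]
gripper_width: -0.0001
gripper_force: 0.0
```

```bash
python3 - <<'E'
from h import *
cv2.imwrite("pics/s3.png",cv2.resize(eyes.grab_frame("side")[190:350,230:430],(800,600)))
E
python3 go.py
```

```text
12.5 [ 0.4738 -0.0794  0.0702] yaw y 87.06 [-0.46 -0.42 -0.11] 0.0003210856622809319 q [-0.34  0.33 -0.5   0.75  0.   -0.28]
star [-125.2  -84.    17.9]
cross [-1.4 83.8 18.2]
bar [-1.4 -0.3 18.2]
```

View pics/s3.png

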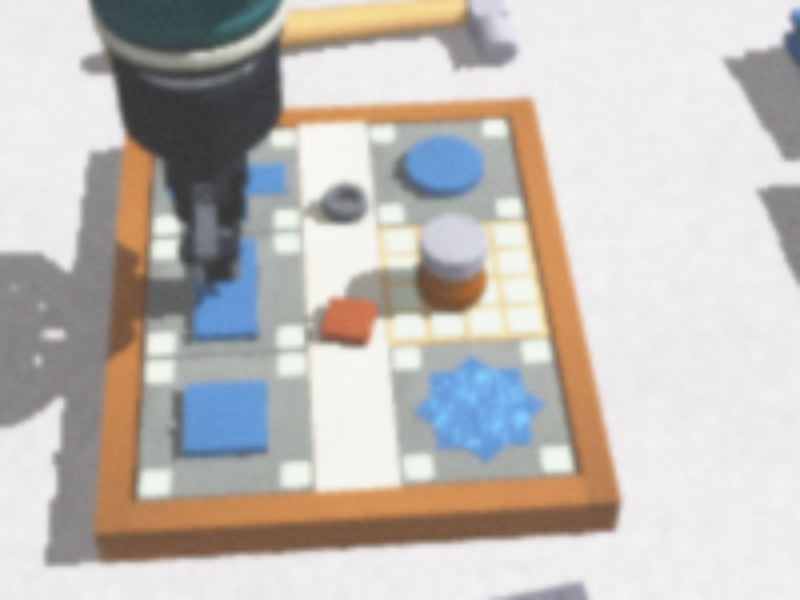

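The fingertips hang above the bar (crop 220,275), and the cross (265,180) shows no raised side. Pressing the bar.

Call:
{"op": "send_rows", "data": {
  "steps": [
    [[0,0,5],0,0],
    [[0,0,3],0,0],
    [[0,0,1],0,0],
    [[0,0,1],0,0],
    [[0,0,1],0,0],
    [[0,0,1],0,0],
    [[0,0,0],0,0]
  ]
}}

```text
clock: 13.38
tool_pos: [0.4743, -0.0801, 0.0583]
orientation: [[-0.999, 0.052, -0.0], [0.052, 0.999, 0.0], [0.0, 0.0, -1.0]]
ft_force: [-0.9, 0.1, 1.1]
gripper_width: 0.0001
gripper_force: 0.0
```

Call:
{"op": "send_rows", "data": {
  "steps": [
    [[0,0,1],0,0],
    [[0,0,1],0,0],
    [[0,0,1],0,0],
    [[0,0,1],0,0],
    [[0,0,1],0,0],
    [[0,0,0],0,0]
  ]
}}

```text
clock: 14.12
tool_pos: [0.4744, -0.0802, 0.0533]
orientation: [[-0.999, 0.052, 0.0], [0.052, 0.999, -0.0], [-0.0, -0.0, -1.0]]
ft_force: [0.2, -0.3, 1.5]
gripper_width: -0.0001
gripper_force: 1.0
```

Call:
{"op": "send_rows", "data": {
  "steps": [
    [[0,0,0.5],0,0],
    [[0,0,0.5],0,0],
    [[0,0,0.5],0,0],
    [[0,0,0],0,0],
    [[0,0,0],0,0]
  ]
}}

```text
clock: 14.75
tool_pos: [0.4744, -0.0802, 0.0519]
orientation: [[-0.999, 0.052, 0.0], [0.052, 0.999, -0.0], [-0.0, -0.0, -1.0]]
ft_force: [-0.6, -0.4, 2.4]
gripper_width: -0.0002
gripper_force: 1.1
```

Call:
{"op": "send_rows", "data": {
  "steps": [
    [[0,0,0.5],0,0],
    [[0,0,0.5],0,0],
    [[0,0,0],0,0],
    [[0,0,0],0,0]
  ]
}}

```text
clock: 15.25
tool_pos: [0.4744, -0.0802, 0.0509]
orientation: [[-0.999, 0.052, 0.0], [0.052, 0.999, -0.0], [-0.0, -0.0, -1.0]]
ft_force: [0.7, -1.2, 5.4]
gripper_width: -0.0002
gripper_force: 2.2
```

Call:
{"op": "send_rows", "data": {
  "steps": [
    [[0,0,0.4],0,0],
    [[0,0,0],0,0],
    [[0,0,0],0,0]
  ]
}}

```text
clock: 15.62
tool_pos: [0.4744, -0.0802, 0.0506]
orientation: [[-0.999, 0.052, 0.0], [0.052, 0.999, -0.0], [-0.0, -0.0, -1.0]]
ft_force: [0.5, 0.8, 6.9]
gripper_width: 0.0003
gripper_force: 3.1
```

Home as well. Retreat upwards and check.

Call:
{"op": "send_rows", "data": {
  "steps": [
    [[0,0,-20],0,0],
    [[0,0,-50],0,0],
    [[0,0,-50],0,0],
    [[0,0,-50],0,0],
    [[40,0,-20],0,0],
    [[40,0,0],0,0],
    [[0,0,0],0,0],
    [[0,0,0],0,0]
  ]
}}

```text
clock: 16.62
tool_pos: [0.3947, -0.0761, 0.2404]
orientation: [[-0.999, 0.052, 0.0], [0.052, 0.999, -0.0], [-0.0, -0.0, -1.0]]
ft_force: [-0.2, 0.8, 1.1]
gripper_width: -0.0001
gripper_force: 0.0
```

```bash
python3 - <<'E'
from h import *
cv2.imwrite("pics/s4.png",cv2.resize(eyes.grab_frame("side")[190:350,230:430],(800,600)))
E
python3 go.py
```

```text
16.675 [ 0.3949 -0.0761  0.2403] yaw y 87.03 [-0.09 -0.83  0.07] -7.427070413090441e-05 q [-0.39  0.06 -0.34  1.17  0.   -0.34]
star [-204.2  -83.2  188.3]
cross [-80.3  84.5 188.3]
bar [-80.4   0.4 188.3]
```

View pics/s4.png

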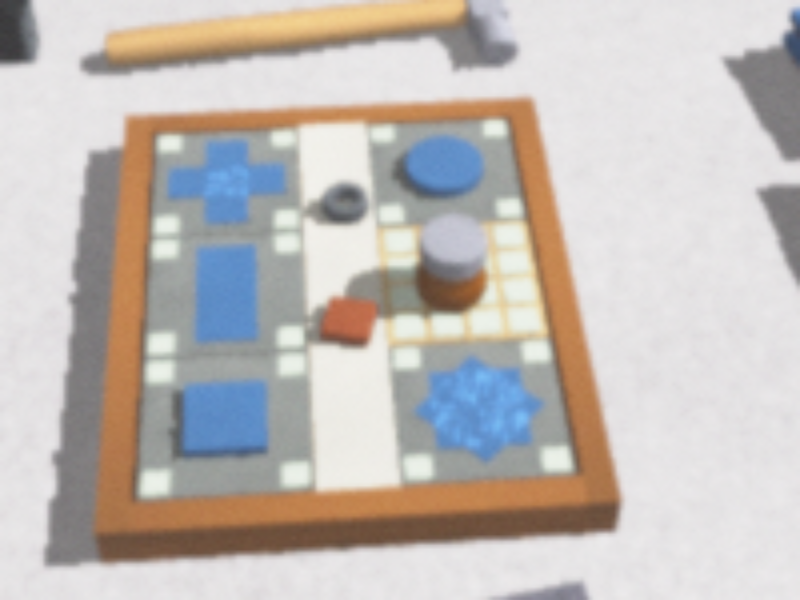

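Star (480,408), cross (227,180) and bar (227,293) are flush. The disc (443,165) and square (225,417) still stand proud, and the bystanders have not moved.

```bash
python3 -c "
from cell import bot
print(bot.job_done())"
```

```text
the job is handed in; nothing more can be done
None
```

I pressed the star, cross and bar level with the panel face in that order, at about 7 N or less each; the round and square tiles still stand and nothing else moved. The job is handed in at about 17 s.

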